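Load a covered snack carousel: fig, then pear

ROBOT

A 6-joint arm with a two-finger parallel gripper is mounted at the origin on the work surface. World frame = base frame: x ahead of the robot, y to its left, z up, the work surface at z = 0. Lengths are in mm, angles in degrees, forces in N, time in s.
With the tool pointing down it reaches from about 300 to 850 mm from the base axis. Payload 4.2 kg.
Tool frame: the origin (TCP) lies at the very end of the fingers, on their centre line; the grasp point (between the pads) lies 19 mm behind it; z points along the fingers, y is the direction in which the jaws open and shut (so a half turn about z gives the same grasp; the last joint's range is limited). The gripper opens to 91 mm and grips with 3 to 60 N. Pads are 32 mm wide; open, the fingers measure 118 mm over their backs; the gripper's body (76 mm by 178 mm) begins 60 mm behind the grasp point.
Start: joints at [67.093, 18.312, 89.639, -0, 72.044, -1.146], TCP at [213.176, 534.04, 213.976] pointing down, gripper open.
Joint ranges: [-177.97, 177.97], [-48.28, 115.42], [12.27, 149.76], [-77.06, 257.06], [2.81, 150.46], [-146.56, 146.56]. Speed limits (degrees/s): [147.25, 147.25, 180, 180, 180, 180].

INTERFACE

Orientations are given as [roll, pitch, yaw] about the fixed x, y, z axes, in that order (R = Rz(yaw) Ry(pitch) Rx(roll)).
In Python, from workcell import env gives the robot as it stands. The module is installed in compiled form; this text tells all that it offers.
- The arm moves only by the tool arm_command, never from a script. Its argument "targets" is a list of rows, each a list of 5 numbers: the closure, from 0 (fully open) to 1 (shut), then the shift along the tool's x, y, z each as a share of 50 cm, from -1 to 1, then the turn about the tool's z as a share of pi/4 rad, from -1 to 1. A call has 1 to 8 rows; each row is the pose to reach, as a shift and turn from the pose measured when the call began, along the tool's axes at that moment; what a row does not reach only later rows make up. A row lasts 1/12 s, in which the tool goes at most 41.7 mm and 7.16 degrees, less where a joint would pass 70% of its speed; a pose out of reach is approached as far as the arm can. A call with a number of a shift or a turn outside -1 to 1 is refused whole. A call with a gripper value outside its range is refused whole. The fingers move at their own pace and stop on an object; "squeeze" is the grip in N (left out, the last holds). Time passes only in rows, so rows that repeat a pose let the fingers close. It gives the time, the measured TCP pose, the force and the opening at its end, in the units of the state.
- env.state(): the state, without advancing time (a new reading comes with each control period).
- env.grab_frame(name): name is "scene" or "top"; returns the picture (420x560x3 uint8, red, green, blue); there is no depth.
- env.camera_params(name): a dict with "camera_matrix" (3x3 intrinsics, pixels), "dist_coeffs" ([k1, k2, p1, p2, k3] as OpenCV has them; the pictures are not rectified), "R" (3x3) and "t" (3): a world point X has camera coordinates R X + t. Camera axes: x right, y down, z forward; pixel columns grow to the right and rows downward; lengths in mm; the calibration is good to about 2 mm. A picture is of the moment at which its call begins. camera_params takes no time and is no camera call.
- env.job_done(): hands the job in, once; it reports no verdict.
The state is a dict: "time_s": time; "qpos": joint angles; "qvel": joint speeds; "effort": joint torques, N m; "ee_pos": TCP position; "ee_rot": TCP orientation; "force": force on the tool from outside, world axes, zero at the start; "torque": the same for the moment, N m; "gripper_width": finger opening in mm.
Only numpy, scipy, OpenCV 4.12 (cv2) and the standard library are available. Lean on these libraries where they do the work, as an engineer would, in place of code of your own. Each camera call takes 0.05 s, during which the arm holds its last target.

TASK

Fill the covered snack carousel on the bench through the gap in its clear cover: turn the small round well into the middle of the gap and set the fig in it, then turn the deep round well into the middle of the gap and set the pear in that, leaving it facing the gap. Lower each fruit gently, upright, all the way to the floor of its well (no dropping), let go of everything, and do not disturb the other things on the bench. The pear stands up through the gap and stops the carousel turning under the cover, so it goes in last.

Things in the scene. Friction and masses are not known exactly. Their poses are not given: they have to be found in the camera images.
- stand: Fixed stand of the carousel, origin on the bench on the turning axis, -x towards the gap. Over the wooden turntable (310 mm across, 12 to 24 mm above the bench) it holds a fixed clear ring cover: radius 56 to 163 mm, underside 131, top 135 mm above the bench, on four thin steel posts at radius 163 mm, 139 mm high, 34 and 100 degrees either side of the stand's +x.
- load_point (a point): Middle of the one gap in the cover, the loading point: 110 mm from the turning axis, at the height of the cover's top (135 mm). Does not turn. The gap is a 60 degree sector open from inner to outer edge, 110 mm wide here, edged with steel strips.
- turntable (a joint): Turntable angle (rad), anticlockwise from above; 0: small round well in mid-gap, pi/2: deep round well (whole turns may add). No stops; light friction (0.06 N m), stays where left. Four cream wells 90 degrees apart, rims 85 mm above the bench, centres 110 mm off the axis; anticlockwise from above: small round, long narrow (nuts), square (nuts), deep round.
- crank (a point): Crank knob for turning the turntable: upright smooth steel cylinder, 18 mm across, 137 to 177 mm above the bench, 36 mm off the turning axis on the side opposite the small well, on a hub disc 100 mm across (top 137 mm, just above the cover). Point at its centre. Pinch it from above and lead it round the axis, fingers turning with it (else it creeps out of them).
- small_well (a point): Centre of the inner floor of the small round well (turns with the turntable): inner diameter 56 mm, outer 64 mm, floor 57 mm above the bench, 28 mm deep. For the fig.
- deep_well (a point): Centre of the inner floor of the deep round well (turns with the turntable): inner diameter 74 mm, outer 82 mm, floor 30 mm above the bench, 55 mm deep. For the pear.
- fig_center (a point): The fig, dusky purple-brown, 0.05 kg, standing on its flat foot; the smaller fruit. 66 mm tall; belly 44 mm across, widest 17 mm above the foot; straight round neck 16 mm across, 38 to 66 mm above the foot, to grip it by. Point on its axis, 33 mm above the foot; z up. In its well its top is 8 mm under the cover.
- pear_center (a point): The pear, dull green, 0.16 kg, standing on its flat foot. 122 mm tall; belly 62 mm across, widest 32 mm above the foot; straight round neck 26 mm across, 84 to 122 mm above the foot, to grip it by. Point on its axis, 61 mm above the foot; z up. In the deep well its top is 17 mm above the cover.
- ramekin_center (a point): Bystander: empty cream ceramic ramekin, 86 mm across, 48 mm tall; point half-way up on its axis.
- bottle_center (a point): Bystander: green plastic drink bottle, 64 mm across, 180 mm tall, standing; point half-way up on its axis.
- tin_center (a point): Bystander: navy steel lunch tin with a side clamp, 175 x 118 mm, 58 mm tall, long along its x; point at its centre.
- lid_center (a point): Bystander: grey silicone lid, flat disc 110 mm across, 7 mm thick, lying on the lunch tin; point at its centre.
- paddle_center (a point): Bystander: acacia serving paddle lying flat, 290 x 95 x 12 mm, long along its x; point about at its middle.
- mug_center (a point): Bystander: grey mug, 76 mm across, 85 mm tall, beyond the carousel, handle away; point half-way up on its axis.
There are look-alikes about, which are no part of the job. Several things look just like the part that bears fig_center: the one meant starts nearest to the robot's base.

How it is judged (in metres and radians):
On the way, in this order (a step that is already met when the one before it is completed fails the run):
1. the small round well is turned into the middle of the gap (horizontal distance between small_well and load_point below 0.018 m), for 0.2 s.
2. the fig stands in the small well at the gap, released (horizontal distance between fig_center and small_well below 0.014 m and z of fig_center in the frame of small_well between 0.022 and 0.04 m and angle between fig_center's own z axis and vertical below 0.35 rad and horizontal distance between small_well and load_point below 0.03 m and contact force between the fingers and fig below 0.05 N), for 0.2 s.
3. the deep round well is turned into the middle of the gap, the fig still in its own (horizontal distance between deep_well and load_point below 0.018 m and horizontal distance between fig_center and small_well below 0.014 m and z of fig_center in the frame of small_well between 0.022 and 0.04 m and angle between fig_center's own z axis and vertical below 0.35 rad), for 0.2 s.
At the end, for the whole second after the job is handed in: Fig upright (20 deg) on the floor of the small well, pear upright (14 deg) on the floor of the deep well, each within 14 mm of its well's axis and at rest, the deep well within 25 mm of the gap's middle. Each well came within 18 mm of the gap's middle before loading. Nothing is held (horizontal distance between fig_center and small_well below 0.014 m and z of fig_center in the frame of small_well between 0.022 and 0.04 m and angle between fig_center's own z axis and vertical below 0.35 rad and horizontal distance between pear_center and deep_well below 0.014 m and z of pear_center in the frame of deep_well between 0.05 and 0.068 m and angle between pear_center's own z axis and vertical below 0.25 rad and horizontal distance between deep_well and load_point below 0.025 m and linear speed of each of pear, fig below 0.02 m/s); the robot touches nothing.
It fails at once if a fruit was dropped or flung into its well: faster than 0.45 m/s while in it ((horizontal distance between fig_center and small_well below 0.02 m and z of fig_center in the frame of small_well below 0.063 m and linear speed of fig above 0.45 m/s) or (horizontal distance between pear_center and deep_well below 0.02 m and z of pear_center in the frame of deep_well below 0.091 m and linear speed of pear above 0.45 m/s)).
It fails at once if a fruit was pressed hard: more than 30 N between it and the carousel (contact force between any of pear, fig and stand above 30 N).
It fails at once if a bystander was shifted more than 30 mm or tipped (distance of any of ramekin_center, bottle_center, tin_center, lid_center, paddle_center, mug_center from where it was at the start of the episode above 0.03 m or angle between any of ramekin_center, bottle_center, tin_center, lid_center, paddle_center, mug_center's own z axis and vertical above 0.35 rad).
It also fails if it takes over 72 s, if anything falls off the work surface, if the arm or the gripper's body presses on something with over 40 N, if the wrist force passes 120 N, or if a joint passes its speed limit or range.

## Working session

There is one attempt and no reset: what is moved stays moved. The work goes in short steps, Python scripts to look and compute and a tool call to move; the robot and the scene stay as the last step left them, time stands still between calls to the robot, and variables do not carry over. Pictures are saved under pics/ and viewed, and the job is handed in when it is done.

Besides the shell and the picture viewer there is one more tool, called after "Call:" by a JSON object that holds its "method" and its "body". arm_command: Moves the arm, as the interface text tells. Shift numbers are shares of 50 cm and turn numbers shares of pi/4 rad, none past 1 either way. Its arguments: {"type":"object","properties":{"targets":{"type":"array"},"squeeze":{"type":"number"}},"required":["targets"]}

```bash
mkdir -p pics
python3 - <<'E'
from workcell import env
import cv2
print(env.state())
for n in("scene","top"):
    p=env.camera_params(n); print(n,{k:v for k,v in p.items()})
    im=env.grab_frame(n); cv2.imwrite(f"pics/{n}0.png",cv2.resize(im[:,:,::-1],(800,600),interpolation=cv2.INTER_CUBIC)); cv2.imwrite(f"pics/{n}0raw.png",im[:,:,::-1])
E
```

```text
{'time_s': 0.0, 'qpos': array([ 6.70936639e+01,  1.83521938e+01,  8.97074675e+01, -4.12638723e-04,
        7.20442356e+01, -1.14843133e+00]), 'qvel': array([ 0.07570142, -0.02064566,  0.05612323,  0.00262664, -0.05621194,
        0.09803731]), 'effort': array([ 1.11510646e-03, -4.12468529e+01, -2.31974763e+01,  7.26637454e-02,
        4.58001543e-02, -1.46286066e-04]), 'ee_pos': array([212.96776429, 533.54973409, 213.10755948]), 'ee_rot': array([-1.79896116e+02, -1.69012738e-03,  1.58242221e+02]), 'force': array([ 0.44748124, -0.03884939,  0.17064753]), 'torque': array([ 0.01834332, -0.00707039, -0.03030073]), 'gripper_width': 91.07633700734658}
scene {'camera_matrix': array([[523.46664059,   0.        , 277.84557413],
       [  0.        , 523.46664059, 216.81935331],
       [  0.        ,   0.        ,   1.        ]]), 'dist_coeffs': array([-0.05966232,  0.        ,  0.        ,  0.        ,  0.        ]), 'R': array([[-0.41245904,  0.91095965,  0.00548311],
       [ 0.77086731,  0.35222349, -0.53075625],
       [-0.48542881, -0.21468846, -0.84750678]]), 't': array([ 237.91351221, -388.2773887 , 1939.61689979])}
top {'camera_matrix': array([[410.8249527 ,   0.        , 275.36704525],
       [  0.        , 410.8249527 , 211.29167349],
       [  0.        ,   0.        ,   1.        ]]), 'dist_coeffs': array([-0.00236227,  0.        ,  0.        ,  0.        ,  0.        ]), 'R': array([[-0.01733491, -0.99983261,  0.00585336],
       [-0.99070403,  0.01638605, -0.13504451],
       [ 0.13492599, -0.00813993, -0.99082224]]), 't': array([  -5.4362323 ,  613.84380207, 1213.21544006])}
```

View pics/scene0.png

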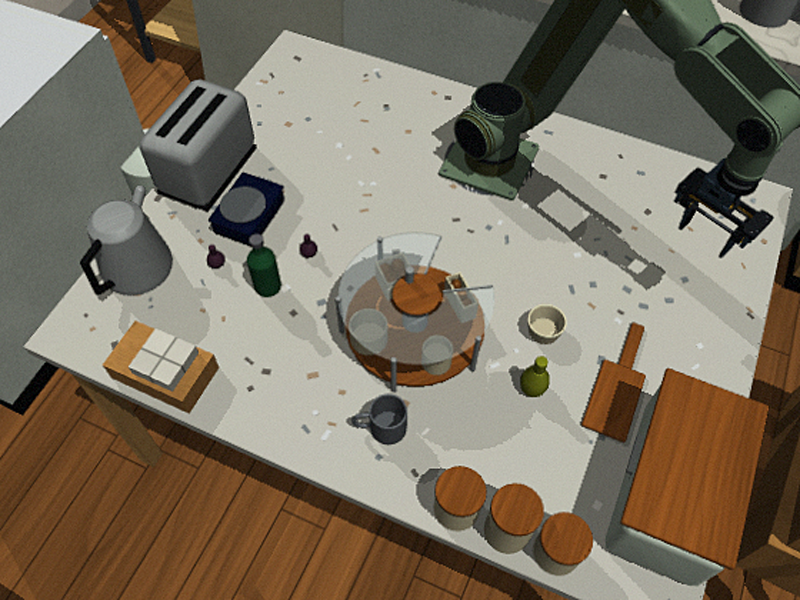

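View pics/top0.png

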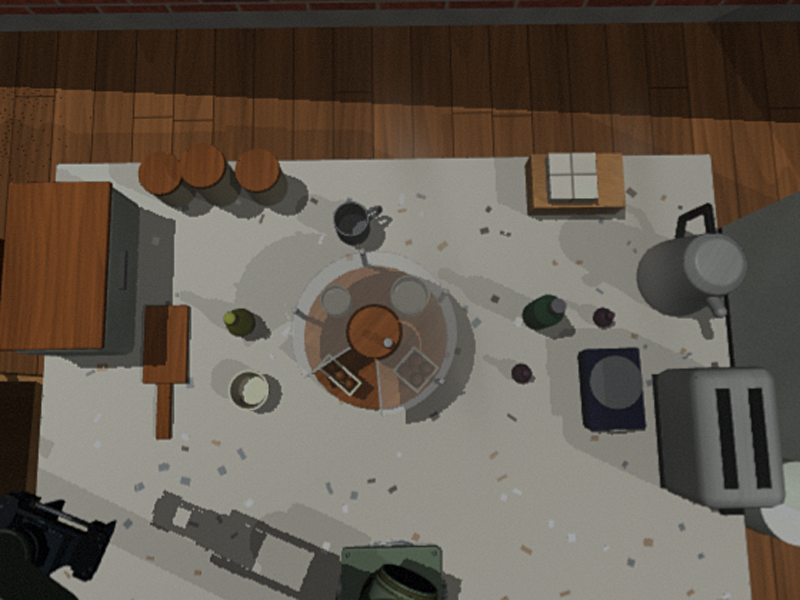

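The fig candidates are scene (307,246) / top (521,372) and scene (215,257) / top (603,317). The robot base sits at about top (390,575), so the first one is nearer. I'll check it in close crops.

```bash
cat > h.py <<'E'
import numpy as np, cv2
from workcell import env
def ray(n,uv):
    p=env.camera_params(n)
    q=cv2.undistortPoints(np.array([[uv]],float),p["camera_matrix"],p["dist_coeffs"])[0,0]
    R=p["R"];C=-R.T@p["t"];d=R.T@np.array([q[0],q[1],1]);return C,d/np.linalg.norm(d)
def onz(n,uv,z):
    C,d=ray(n,uv);return C+d*(z-C[2])/d[2]
def tri(uvs,uvt):
    C1,d1=ray("scene",uvs);C2,d2=ray("top",uvt)
    A=np.stack([d1,-d2],1);s=np.linalg.lstsq(A,C2-C1,rcond=None)[0]
    a=C1+d1*s[0];b=C2+d2*s[1];return (a+b)/2,np.linalg.norm(a-b)
def proj(n,X):
    p=env.camera_params(n)
    X=np.atleast_2d(np.array(X,float))
    return cv2.projectPoints(X,cv2.Rodrigues(p["R"])[0],p["t"],p["camera_matrix"],p["dist_coeffs"])[0][:,0]
def crop(im,x0,y0,w,h,s,f):
    cv2.imwrite(f,cv2.resize(im[y0:y0+h,x0:x0+w],None,fx=s,fy=s,interpolation=cv2.INTER_CUBIC))
E
python3 - <<'E'
from h import *
s=cv2.imread("pics/scene0raw.png");t=cv2.imread("pics/top0raw.png")
# figs & pears montage: each crop 60x60 x6
def c(im,x,y,w=50,h=50): return cv2.resize(im[y-h//2:y+h//2,x-w//2:x+w//2],(w*6,h*6),interpolation=cv2.INTER_CUBIC)
a=np.hstack([c(s,215,172),c(t,365,260)])
b=np.hstack([c(s,374,265),c(t,167,225)])
cv2.imwrite("pics/fp.png",np.vstack([a,b]))
crop(t,195,170,133,120,6,"pics/tc.png")
crop(s,225,160,130,112,6,"pics/sc.png")
E
```

```text
(no output)
```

View pics/fp.png

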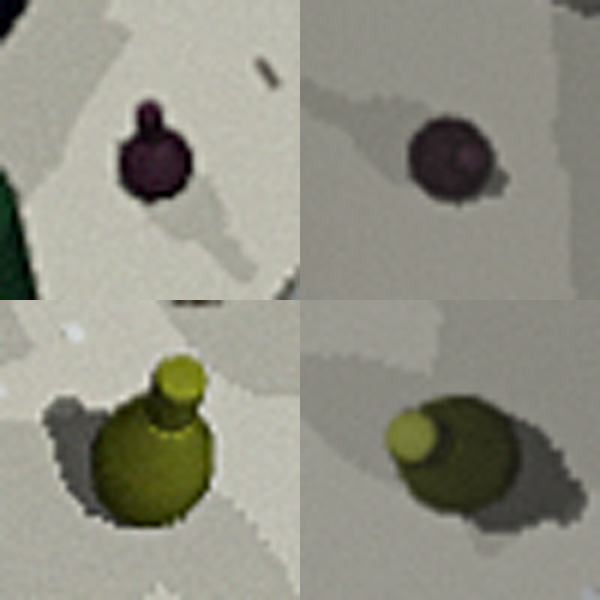

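View pics/tc.png

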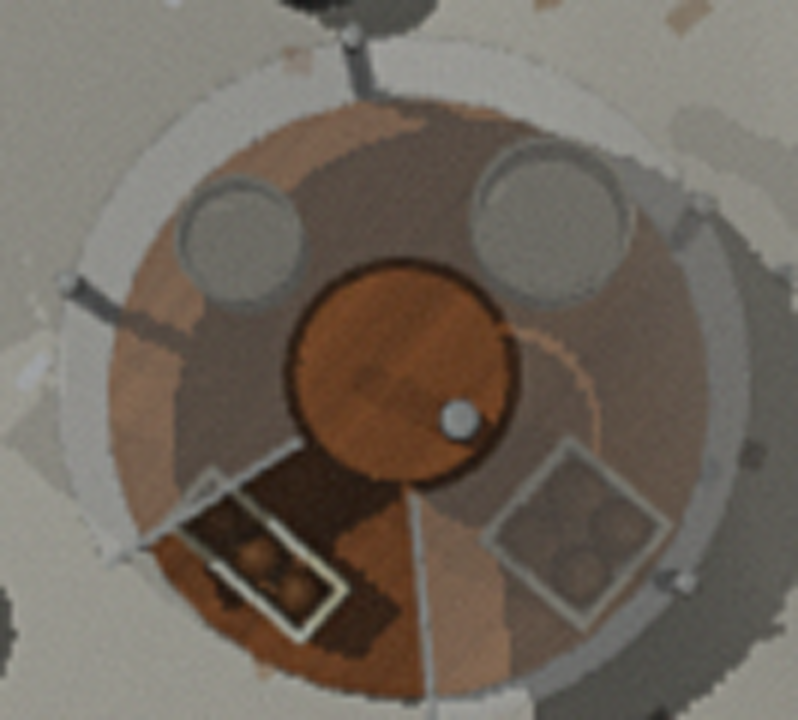

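View pics/sc.png

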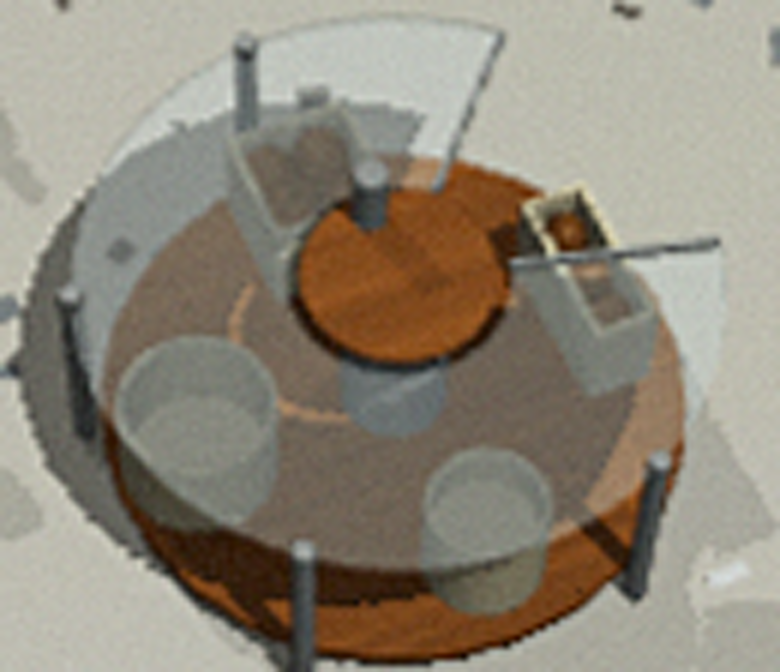

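Scene (215,172 raw) / top (366,261 raw) is an upright dusky purple-brown fig, standing clear of the tin and bottle. The pear's neck top is at scene (379,253) / top (160,223). The carousel wells, knob and posts all show clearly, so I'll measure them next.

Run:
```python
from h import *
from scipy.optimize import least_squares
np.set_printoptions(precision=1,suppress=True)
f=lambda p,o:((p[0]+.5)/6-.5+o[0],(p[1]+.5)/6-.5+o[1])
T=[f(p,(195,170)) for p in [(352,36),(70,283),(703,203),(685,582)]]
S=[f(p,(225,160)) for p in [(303,548),(658,460),(70,293),(245,42)]]
P=[tri(s,t) for s,t in zip(S,T)]
for p in P: print(p)
angs=np.radians([34,-34,100,-100])
# find assignment: fit stand
import itertools
best=None
for perm in itertools.permutations(range(4)):
  def F(v):
    a=angs[list(perm)]+v[2]
    X=np.stack([v[0]+163*np.cos(a),v[1]+163*np.sin(a),np.full(4,139.)],1)
    return np.concatenate([(proj("top",X)-T).ravel(),(proj("scene",X)-S).ravel()])
  for y0 in (0,2,4):
    r=least_squares(F,[500,30,y0])
    if best is None or r.cost<best[0].cost: best=(r,perm)
r,perm=best;print(r.x,np.degrees(r.x[2]),perm,r.fun)
c=r.x[:2];yaw=r.x[2]
gap=c-110*np.array([np.cos(yaw),np.sin(yaw)]);print("load",gap, "gapdir deg",np.degrees(yaw)+180)
kt=f((459,420),(195,170));ks=f((371,172),(225,160))
k,e=tri(ks,kt);print("knob",k,e,onz("top",kt,177),onz("scene",ks,177))
for kk in (k,onz("top",kt,177),onz("scene",ks,177)):
  d=kk[:2]-c;print(np.hypot(*d),np.degrees(np.arctan2(d[1],d[0])))
# wells rims
for nm,pt,ps in (("small",(241,243),(488,505)),("deep",(552,223),(197,395))):
  for n,p,o in (("top",pt,(195,170)),("scene",ps,(225,160))):
    w=onz(n,f(p,o),85);d=w[:2]-c;print(nm,n,w,np.hypot(*d),np.degrees(np.arctan2(d[1],d[0])))
ft,e=tri((190+24.8,147+17.2),(368,261.3));print("fig",ft,e,onz("scene",(214.8,164.2),66),onz("top",(368,261.3),66),onz("top",(340+25.1,235+26.5),20))
pt,e=tri((349+30.2,240+13.3),(160.3,222.8));print("pear",pt,e,onz("scene",(379.2,253.3),122),onz("top",(160.3,222.8),122))
```

```text
(array([703.3,  46.9, 140.9]), np.float64(1.8054129176325555))
(array([588. , 180.5, 137.3]), np.float64(2.09527491532715))
(array([ 620.7, -117.1,  139.3]), np.float64(2.2698179711668813))
(array([ 444.3, -104. ,  139.4]), np.float64(1.3355462653710646))Traceback (most recent call last):
  File "<stdin>", line 19, in <module>
    return func(*args, **kwargs)
    result = trf(vector_fun.fun, vector_fun.jac, x0, f0, J0, lb, ub, ftol, xtol,
                 gtol, max_nfev, x_scale, loss_function, tr_solver,
                 tr_options.copy(), verbose, callback=callback_wrapped)
    return trf_no_bounds(
        fun, jac, x0, f0, J0, ftol, xtol, gtol, max_nfev, x_scale,
        loss_function, tr_solver, tr_options, verbose, callback=callback)
    f_new = fun(x_new)
    self._update_fun()
    ~~~~~~~~~~~~~~~~^^
    self.f = self.fun_wrapped(xp_copy(self.x))
             ~~~~~~~~~~~~~~~~^^^^^^^^^^^^^^^^^
    return np.atleast_1d(self.fun(x))
                         ~~~~~~~~^^^
    return self.f(x, *self.args, **self.kwargs)
           ~~~~~~^^^^^^^^^^^^^^^^^^^^^^^^^^^^^^
  File "<stdin>", line 17, in F
  File "h.py", line 14, in proj
    p=env.camera_params(n)
ValueError: time passes only in moves, steps and waits
```

```bash
python3 - <<'E'
import re
s=open('h.py').read()
s=s.replace("def ray","PP={n:env.camera_params(n) for n in('scene','top')}\ndef ray",1).replace("p=env.camera_params(n)","p=PP[n]")
open('h.py','w').write(s)
E
cat > m.py <<'E'
from h import *
from scipy.optimize import least_squares
import itertools
np.set_printoptions(precision=1,suppress=True)
f=lambda p,o:((p[0]+.5)/6-.5+o[0],(p[1]+.5)/6-.5+o[1])
T=[f(p,(195,170)) for p in [(352,36),(70,283),(703,203),(685,582)]]
S=[f(p,(225,160)) for p in [(303,548),(658,460),(70,293),(245,42)]]
angs=np.radians([34,-34,100,-100])
best=None
for perm in [(0,2,1,3)]+list(itertools.permutations(range(4))):
  def F(v):
    a=angs[list(perm)]+v[2]
    X=np.stack([v[0]+163*np.cos(a),v[1]+163*np.sin(a),np.full(4,139.)],1)
    return np.concatenate([(proj("top",X)-T).ravel(),(proj("scene",X)-S).ravel()])
  for y0 in (0,2,4):
    r=least_squares(F,[560,15,y0])
    if best is None or r.cost<best[0].cost: best=(r,perm)
r,perm=best;print(r.x,np.degrees(r.x[2]),perm,r.fun)
c=r.x[:2];yaw=r.x[2]
gap=c-110*np.array([np.cos(yaw),np.sin(yaw)]);print("load",gap, "gapdir deg",np.degrees(yaw)+180)
kt=f((459,420),(195,170));ks=f((371,172),(225,160))
k,e=tri(ks,kt);print("knob",k,e,onz("top",kt,177),onz("scene",ks,177))
for kk in (k,onz("top",kt,177),onz("scene",ks,177)):
  d=kk[:2]-c;print(np.hypot(*d),np.degrees(np.arctan2(d[1],d[0])))
for nm,pt,ps in (("small",(241,243),(488,505)),("deep",(552,223),(197,395))):
  for n,p,o in (("top",pt,(195,170)),("scene",ps,(225,160))):
    w=onz(n,f(p,o),85);d=w[:2]-c;print(nm,n,w,np.hypot(*d),np.degrees(np.arctan2(d[1],d[0])))
ft,e=tri((190+24.8,147+17.2),(368,261.3));print("fig",ft,e,onz("scene",(214.8,164.2),66),onz("top",(368,261.3),66),onz("top",(340+25.1,235+26.5),20))
pt,e=tri((349+30.2,240+13.3),(160.3,222.8));print("pear",pt,e,onz("scene",(379.2,253.3),122),onz("top",(160.3,222.8),122))
E
python3 m.py
```

```text
[541.4  25.5  -0.5] -26.784798026108138 (0, 2, 1, 3) [ 0.1  0.3 -0.8 -0.1 -0.5  0.1  0.1  0.3 -0.6  0.1 -0.  -0.  -0.3  0.1
 -0.4 -0.2]
load [443.2  75.1] gapdir deg 153.21520197389185
knob [518.   -1.  178.4] 1.7607382484651626 [518.4  -1.8 177. ] [516.8  -0.6 177. ]
35.359454218155136 -131.33073007804967
35.71804548565419 -129.97721931194434
35.823482228775376 -133.2539262514872
small top [613.3 104.2  85. ] 106.58131622456663 47.54241366991428
small scene [615.9 108.2  85. ] 111.3212006454254 47.954578288241045
deep top [620.7 -48.8  85. ] 108.75519773236219 -43.138701699312094
deep scene [618.4 -49.3  85. ] 107.36491745805182 -44.194085513751055
fig [ 456.5 -284.1   69.7] 2.7385042406116513 [ 453.9 -284.4   66. ] [ 457.  -286.3   66. ] [ 457. -288.   20.]
pear [575.2 315.3 116.3] 2.9093761415505752 [577.8 316.7 122. ] [575.1 312.4 122. ]
```

```bash
cat > g.py <<'E'
import numpy as np
from workcell import env
from scipy.spatial.transform import Rotation as Ro
# usage: rel([(x,y,z,yaw),...]) -> prints rows in tool units from the measured pose
def rel(pts):
    s=env.state();p=s["ee_pos"];R=Ro.from_euler("xyz",s["ee_rot"],degrees=True).as_matrix()
    print("t %.2f"%s["time_s"],"p",np.round(p,1),"rpy",np.round(s["ee_rot"],1),"w %.1f"%s["gripper_width"],"F",np.round(s["force"],1),"q6 %.0f"%s["qpos"][5])
    for x,y,z,yaw in pts:
        d=R.T@(np.array([x,y,z])-p)/500
        t=-((yaw-s["ee_rot"][2]+180)%360-180)/45
        print(np.round(d,3),"turn %.3f"%t)
C=np.array([541.4,25.5])
E
python3 -c "
from g import *
rel([(518,-1,205,47.7)])"
```

```text
t 0.10 p [213.  533.6 213.2] rpy [-179.9   -0.   158.2] w 90.9 F [-0.3 -0.6 -0.1] q6 -1
[-0.963 -0.767  0.018] turn 2.456
```

Call:
{"method": "arm_command", "body": {"targets": [[0, -0.963, -0.767, 0.017, 1], [0, -0.963, -0.767, 0.017, 1], [0, -0.963, -0.767, 0.017, 1], [0, -0.963, -0.767, 0.017, 1], [0, -0.963, -0.767, 0.017, 1], [0, -0.963, -0.767, 0.017, 1], [0, -0.963, -0.767, 0.017, 1], [0, -0.963, -0.767, 0.017, 1]]}}

```text
time_s: 0.77
ee_pos: [378.4, 242.5, 209.1]
ee_rot: [-179.9, 0.1, 113.2]
force: [1.1, -0.0, -0.2]
gripper_width: 91.1
```

```bash
python3 -c "
from g import *
rel([(518,-1,200,47.7)])"
```

```text
t 0.77 p [378.4 242.5 209.1] rpy [-1.799e+02  1.000e-01  1.132e+02] w 91.1 F [ 1.1 -0.  -0.2] q6 8
[-0.557  0.065  0.019] turn 1.455
```

Call:
{"method": "arm_command", "body": {"targets": [[0, -0.557, 0.065, 0.018, 1], [0, -0.557, 0.065, 0.018, 1], [0, -0.557, 0.065, 0.018, 1], [0, -0.557, 0.065, 0.018, 1], [0, -0.557, 0.065, 0.018, 1], [0, -0.557, 0.065, 0.018, 1], [0, -0.557, 0.065, 0.018, 1], [0, -0.557, 0.065, 0.018, 1]]}}

```text
time_s: 1.43
ee_pos: [520.5, -5.6, 199.6]
ee_rot: [179.9, 0.2, 67.8]
force: [0.1, -0.1, 0.2]
gripper_width: 91.2
```

```bash
python3 -c "
from g import *
rel([(518,-1,190,47.7),(518,-1,145,47.7)])"
```

```text
t 1.43 p [520.5  -5.6 199.6] rpy [179.9   0.2  67.8] w 91.2 F [ 0.1 -0.1  0.2] q6 21
[ 0.007 -0.008  0.019] turn 0.447
[ 0.007 -0.008  0.109] turn 0.447
```

Call:
{"method": "arm_command", "body": {"targets": [[0.4, 0.007, -0.008, 0.019, 0.447], [0.5, 0.007, -0.008, 0.04, 0.447], [0.5, 0.007, -0.008, 0.08, 0.447], [0.5, 0.007, -0.008, 0.109, 0.447], [0.5, 0.007, -0.008, 0.109, 0.447], [0.5, 0.007, -0.008, 0.109, 0.447]], "squeeze": 20}}

```text
time_s: 1.93
ee_pos: [517.3, -0.6, 144.5]
ee_rot: [179.9, 0.2, 47.8]
force: [0.0, 0.7, 0.9]
gripper_width: 54.4
```

```bash
python3 -c "
from g import *
import cv2
rel([(518,-1,145,47.7)])
for n in('scene','top'): cv2.imwrite(f'pics/{n}1.png',env.grab_frame(n)[150:300,180:380,::-1])
a=cv2.imread('pics/scene1.png');b=cv2.imread('pics/top1.png')
cv2.imwrite('pics/m1.png',cv2.resize(np.vstack([a,b]),None,fx=2,fy=2))
"
```

```text
t 1.93 p [517.3  -0.6 144.5] rpy [179.9   0.2  47.8] w 54.4 F [0.  0.7 0.9] q6 41
[ 0.     0.002 -0.001] turn 0.002
```

View pics/m1.png

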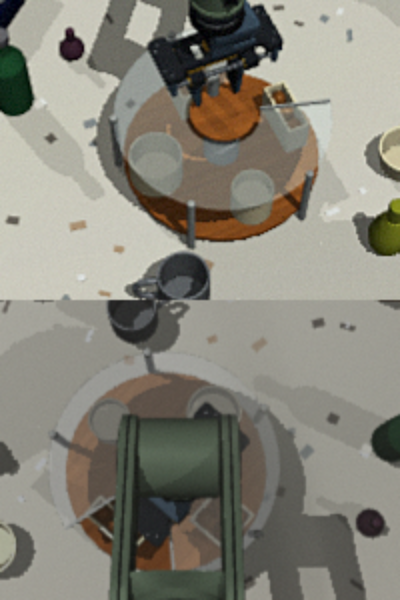

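The picture shows the fingers straddling the knob, at about (215,85) in the scene crop. Next I close on it.

Call:
{"method": "arm_command", "body": {"targets": [[1, 0, 0, 0, 0], [1, 0, 0, 0, 0], [1, 0, 0, 0, 0], [1, 0, 0, 0, 0], [1, 0, 0, 0, 0], [1, 0, 0, 0, 0]], "squeeze": 20}}

```text
time_s: 2.53
ee_pos: [518.3, -0.4, 146.3]
ee_rot: [179.8, 0.1, 47.7]
force: [-2.6, 1.9, 3.8]
gripper_width: 17.4
```

```bash
cat >> g.py <<'E'
def arc(n=8,step=5.0,to=None,z=145):
    s=env.state();p=s["ee_pos"][:2]-C
    a=np.arctan2(p[1],p[0]);r=np.hypot(*p);print("ang %.1f r %.1f"%(np.degrees(a),r))
    P=[];yaw=s["ee_rot"][2]
    for i in range(1,n+1):
        d=step*i
        if to is not None: d=min(d,to-np.degrees(a))
        b=a+np.radians(d);rr=36+(r-36)*max(0,1-i/4)
        P.append((C[0]+rr*np.cos(b),C[1]+rr*np.sin(b),z,yaw+d))
    rel(P)
E
python3 -c "
from g import *
arc(8,5)"
```

```text
ang -131.8 r 34.7
t 2.53 p [ 5.183e+02 -4.000e-01  1.463e+02] rpy [1.798e+02 1.000e-01 4.770e+01] w 17.4 F [-2.6  1.9  3.8] q6 41
[-0.     0.006  0.003] turn -0.111
[-0.     0.012  0.003] turn -0.222
[0.001 0.018 0.003] turn -0.333
[0.002 0.025 0.003] turn -0.444
[0.004 0.03  0.003] turn -0.556
[0.007 0.036 0.003] turn -0.667
[0.011 0.041 0.003] turn -0.778
[0.015 0.046 0.003] turn -0.889
```

Call:
{"method": "arm_command", "body": {"targets": [[1, 0, 0.006, 0, -0.111], [1, 0, 0.012, 0, -0.222], [1, 0.001, 0.018, 0, -0.333], [1, 0.002, 0.025, 0, -0.444], [1, 0.004, 0.03, 0, -0.556], [1, 0.007, 0.036, 0, -0.667], [1, 0.011, 0.041, 0, -0.778], [1, 0.015, 0.046, 0, -0.889]]}}

```text
time_s: 3.2
ee_pos: [539.5, -8.7, 146.3]
ee_rot: [-179.9, 0.0, 88.0]
force: [-3.8, 5.2, 2.9]
gripper_width: 17.5
```

```bash
python3 -c "
from g import *
arc(8,5)"
```

```text
ang -93.1 r 34.3
t 3.20 p [539.5  -8.7 146.3] rpy [-179.9    0.    88. ] w 17.5 F [-3.8  5.2  2.9] q6 -0
[-0.001  0.006  0.003] turn -0.111
[-0.001  0.012  0.003] turn -0.222
[-0.     0.018  0.003] turn -0.333
[0.    0.025 0.003] turn -0.444
[0.003 0.03  0.003] turn -0.556
[0.006 0.036 0.003] turn -0.667
[0.009 0.041 0.003] turn -0.778
[0.013 0.047 0.003] turn -0.889
```

Call:
{"method": "arm_command", "body": {"targets": [[1, 0, 0.006, 0, -0.111], [1, 0, 0.012, 0, -0.222], [1, 0.001, 0.018, 0, -0.333], [1, 0.002, 0.025, 0, -0.444], [1, 0.004, 0.03, 0, -0.556], [1, 0.007, 0.036, 0, -0.667], [1, 0.01, 0.041, 0, -0.778], [1, 0.014, 0.046, 0, -0.889]]}}

```text
time_s: 3.87
ee_pos: [561.5, -1.6, 146.3]
ee_rot: [-179.9, -0.2, 128.2]
force: [-4.0, 3.3, 4.2]
gripper_width: 17.7
```

```bash
python3 -c "
from g import *
arc(8,5,to=-26.8)"
```

```text
ang -53.4 r 33.8
t 3.87 p [561.5  -1.6 146.3] rpy [-179.9   -0.2  128.2] w 17.7 F [-4.   3.3  4.2] q6 -40
[-0.001  0.006  0.003] turn -0.111
[-0.002  0.012  0.003] turn -0.222
[-0.001  0.018  0.003] turn -0.333
[-0.001  0.025  0.003] turn -0.444
[0.001 0.03  0.003] turn -0.556
[0.002 0.032 0.003] turn -0.591
[0.002 0.032 0.003] turn -0.591
[0.002 0.032 0.003] turn -0.591
```

Call:
{"method": "arm_command", "body": {"targets": [[1, 0, 0.006, 0, -0.111], [1, 0, 0.012, 0, -0.222], [1, 0, 0.018, 0, -0.333], [1, 0.001, 0.025, 0, -0.444], [1, 0.003, 0.03, 0, -0.556], [1, 0.003, 0.032, 0, -0.58], [1, 0.003, 0.032, 0, -0.58], [1, 0.003, 0.032, 0, -0.58]]}}

```text
time_s: 4.53
ee_pos: [571.3, 10.5, 146.3]
ee_rot: [-180.0, -0.5, 154.3]
force: [-5.0, 3.8, 5.5]
gripper_width: 17.1
```

```bash
python3 -c "
from g import *
import cv2
arc(1,5,to=-26.8)
for n in('scene','top'): cv2.imwrite(f'pics/{n}2raw.png',env.grab_frame(n)[:,:,::-1])
a=cv2.imread('pics/scene2raw.png')[150:280,215:355];b=cv2.imread('pics/top2raw.png')[165:295,190:330]
cv2.imwrite('pics/m2.png',cv2.resize(np.hstack([a,b]),(800,371),interpolation=2))
"
```

```text
ang -26.6 r 33.5
t 4.53 p [571.3  10.5 146.3] rpy [-180.    -0.5  154.3] w 17.1 F [-5.   3.8  5.5] q6 -65
[-0.001 -0.     0.003] turn 0.004
```

View pics/m2.png

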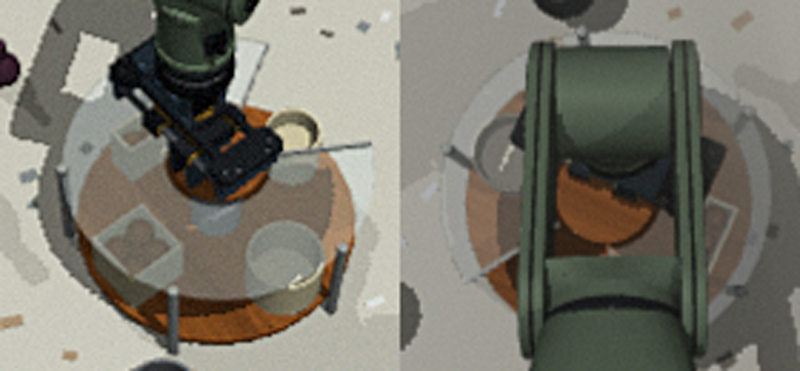

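Call:
{"method": "arm_command", "body": {"targets": [[0.6, 0, 0, 0, 0], [0.5, 0, 0, 0, 0], [0.4, 0, 0, -0.02, 0], [0.4, 0, 0, -0.08, 0], [0.4, 0, 0, -0.15, 0], [0.4, 0, 0, -0.15, 0]]}}

```text
time_s: 5.13
ee_pos: [576.1, 9.9, 228.8]
ee_rot: [179.7, 0.2, 154.3]
force: [1.1, 0.9, 0.4]
gripper_width: 53.5
```

```bash
python3 -c "
from g import *
rel([(470,-140,215,140),(456,-286,215,140)])
from scipy.optimize import least_squares
P=np.array([(518.3,-0.4),(539.5,-8.7),(561.5,-1.6),(571.3,10.5)])
r=least_squares(lambda c:np.hypot(*(P-c).T)-36,[541,25]);print(r.x,r.fun)"
```

```text
t 5.13 p [576.1   9.9 228.8] rpy [179.7   0.2 154.3] w 53.5 F [1.1 0.9 0.4] q6 -65
[ 0.061 -0.362  0.025] turn 0.317
[-0.041 -0.638  0.024] turn 0.317
[540.15793015  27.66533454] [-0.42708737  0.37128576  0.22076409 -0.44051147]
```

```bash
python3 -c "
from h import *
b=tri((180,169),(389.5,213.5));print(b)
s=cv2.imread('pics/scene0raw.png');t=cv2.imread('pics/top0raw.png')
a=np.hstack([cv2.resize(s[140:230,140:230],(400,400)),cv2.resize(t[190:290,350:450],(400,400))]);cv2.imwrite('pics/bt.png',a)
for x,y,z in [(456,-286,66)]:
  print(np.degrees(np.arctan2(b[0][1]-y,b[0][0]-x)),np.hypot(b[0][1]-y,b[0][0]-x))
"
```

```text
(array([ 583.7644582 , -324.5740019 ,  174.19869926]), np.float64(3.6688230621224056))
-16.799851108024416 133.46052000831705
```

View pics/bt.png

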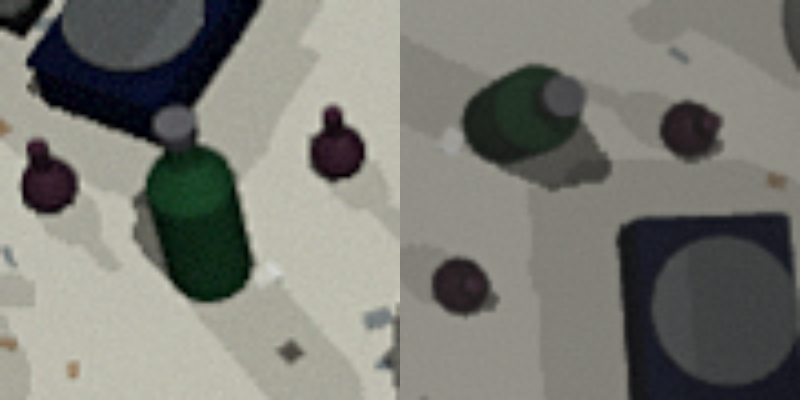

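Call:
{"method": "arm_command", "body": {"targets": [[0.4, -0.04, -0.637, 0.024, 0.54], [0.4, -0.04, -0.637, 0.024, 0.54], [0.4, -0.04, -0.637, 0.024, 0.54], [0.4, -0.04, -0.637, 0.024, 0.54], [0.4, -0.04, -0.637, 0.024, 0.54], [0.4, -0.04, -0.637, 0.024, 0.54], [0.4, -0.04, -0.637, 0.024, 0.54], [0.4, -0.04, -0.637, 0.024, 0.54]]}}

```text
time_s: 5.8
ee_pos: [454.5, -289.4, 216.0]
ee_rot: [179.7, 0.2, 129.8]
force: [0.8, 0.7, -0.5]
gripper_width: 54.8
```

```bash
python3 -c "
from g import *
import cv2
rel([(456,-285.5,85,130),(456,-285.5,44,130)])
for n in('scene','top'): cv2.imwrite(f'pics/{n}3raw.png',env.grab_frame(n)[:,:,::-1])
a=cv2.imread('pics/scene3raw.png')[150:280,215:355];b=cv2.imread('pics/top3raw.png')[165:295,190:330]
cv2.imwrite('pics/m3.png',cv2.resize(np.hstack([a,b]),(800,371),interpolation=2))
"
```

```text
t 5.80 p [ 454.5 -289.4  216. ] rpy [179.7   0.2 129.8] w 54.8 F [ 0.8  0.7 -0.5] q6 -74
[0.005 0.006 0.262] turn -0.003
[0.006 0.005 0.344] turn -0.003
```

View pics/m3.png

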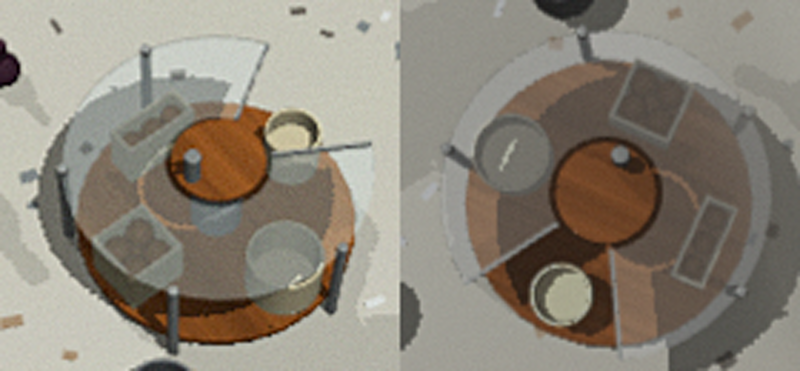

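The small round well now sits in the gap: top crop (561,294), scene crop (292,132). Next I go down onto the fig.

Call:
{"method": "arm_command", "body": {"targets": [[0.4, 0.006, 0.006, 0.08, 0], [0.4, 0.006, 0.006, 0.16, 0], [0.4, 0.006, 0.006, 0.23, 0], [0.4, 0.006, 0.006, 0.28, 0], [0.4, 0.006, 0.006, 0.28, 0], [0.4, 0.006, 0.006, 0.28, 0]]}}

```text
time_s: 6.4
ee_pos: [456.2, -284.7, 75.5]
ee_rot: [179.7, 0.1, 129.7]
force: [-0.1, -0.4, 0.5]
gripper_width: 54.5
```

```bash
python3 -c "
from h import *
from g import *
for n in('scene','top'): cv2.imwrite(f'pics/{n}4raw.png',env.grab_frame(n)[:,:,::-1])
a=cv2.imread('pics/scene4raw.png')[130:210,180:260];b=cv2.imread('pics/top4raw.png')[215:295,320:400]
cv2.imwrite('pics/m4.png',cv2.resize(np.hstack([a,b]),(800,400),interpolation=2))
rel([(456,-285.5,44,130)])
# small well precise: cream pixels in gap
for n,roi in (('top',(190,165,140,130)),('scene',(215,150,140,130))):
  im=cv2.imread(f'pics/{n}3raw.png')
  print(n)
w=onz('top',(190+161/2.857-.3,165+294/2.857-.3),85);w2=onz('scene',(215+292/2.857-.3,150+132/2.857-.3),85);print(w,w2)
k,e=tri((215+192/2.857-.3,150+156/2.857-.3),(190+220/2.857-.3,165+154/2.857-.3));print('knob',k,e)
"
```

```text
t 6.50 p [ 457.7 -286.    77.8] rpy [179.6   0.4 129.7] w 54.7 F [-0.   0.   0.2] q6 -73
[ 0.003 -0.003  0.067] turn -0.007
top
scene
[444.77140066  72.16721635  85.        ] [443.82975237  73.36888489  85.        ]
knob [575.10555107   9.97910451 178.37516123] 1.82239494346662
```

View pics/m4.png

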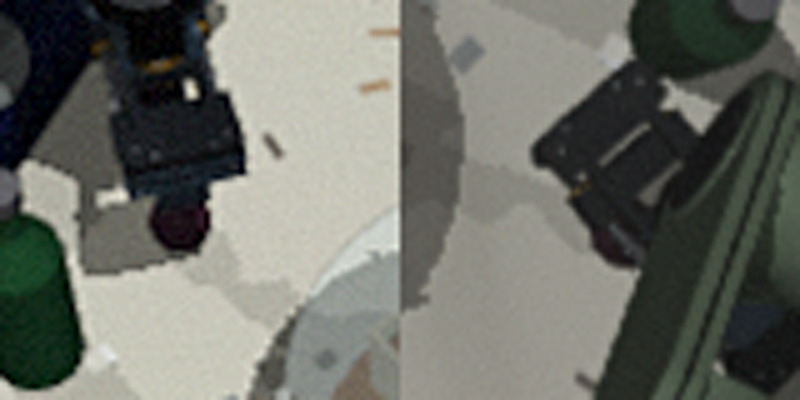

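Call:
{"method": "arm_command", "body": {"targets": [[0.4, 0.001, 0, 0.03, 0], [0.4, 0.001, 0, 0.055, 0], [0.4, 0.001, 0, 0.067, 0], [0.4, 0.001, 0, 0.067, 0], [0.5, 0.001, 0, 0.067, 0], [0.6, 0.001, 0, 0.067, 0], [0.7, 0.001, 0, 0.067, 0], [1, 0.001, 0, 0.067, 0]], "squeeze": 8}}

```text
time_s: 7.17
ee_pos: [458.2, -285.9, 45.0]
ee_rot: [179.6, 0.5, 129.7]
force: [-0.2, 0.5, 0.7]
gripper_width: 30.9
```

Call:
{"method": "arm_command", "body": {"targets": [[1, 0, 0, 0, 0], [1, 0, 0, 0, 0], [1, 0, 0, 0, 0], [1, 0, 0, 0, 0]]}}

```text
time_s: 7.5
ee_pos: [458.3, -286.0, 45.2]
ee_rot: [179.6, 0.5, 129.7]
force: [-0.1, 1.0, 0.8]
gripper_width: 16.0
```

```bash
python3 -c "
from g import *
rel([(456,-285.5,44,130)])"
```

```text
t 7.50 p [ 458.3 -286.    45.2] rpy [179.6   0.5 129.7] w 16.0 F [-0.1  1.   0.8] q6 -73
[ 0.004 -0.003  0.002] turn -0.007
```

Call:
{"method": "arm_command", "body": {"targets": [[1, 0, 0, -0.02, 0], [1, 0, 0, -0.06, 0], [1, 0, 0, -0.12, 0], [1, 0, 0, -0.18, 0], [1, 0, 0, -0.24, 0], [1, 0, 0, -0.29, 0], [1, 0, 0, -0.31, 0], [1, 0, 0, -0.32, 0]]}}

```text
time_s: 8.17
ee_pos: [457.0, -286.0, 207.4]
ee_rot: [179.5, 0.8, 129.7]
force: [-0.2, -0.0, -0.7]
gripper_width: 15.9
```

```bash
python3 -c "
from h import *
from g import *
rel([(444,73.5,210,85),(444,73.5,210,63.2)])
a=env.grab_frame('scene')[90:250,140:300,::-1]
cv2.imwrite('pics/m5.png',cv2.resize(a,(600,600),interpolation=2))
"
```

```text
t 8.17 p [ 457.  -286.   207.4] rpy [179.5   0.8 129.7] w 15.9 F [-0.2 -0.  -0.7] q6 -73
[ 0.57   0.439 -0.009] turn 0.993
[ 0.57   0.439 -0.009] turn 1.478
```

View pics/m5.png

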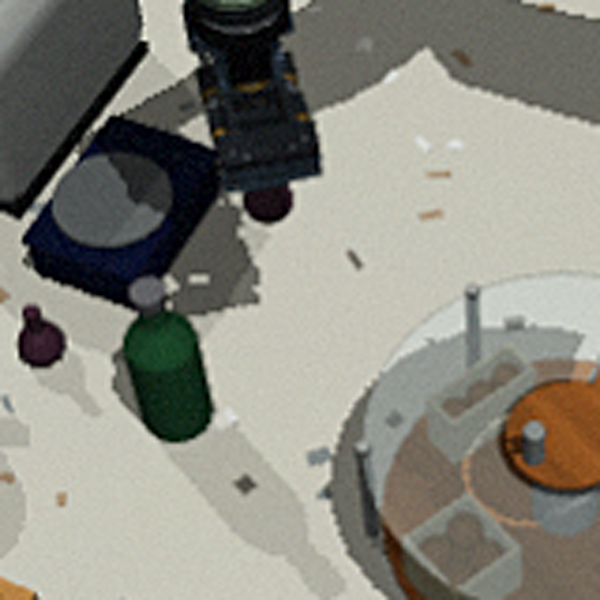

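The fig is held upright under the jaws at (268,200). Next I carry it over the gap.

Call:
{"method": "arm_command", "body": {"targets": [[1, 0.02, 0.015, -0.005, 0.1], [1, 0.06, 0.046, -0.01, 0.25], [1, 0.115, 0.089, -0.01, 0.4], [1, 0.175, 0.135, -0.01, 0.55], [1, 0.235, 0.181, -0.01, 0.7], [1, 0.295, 0.227, -0.01, 0.8], [1, 0.355, 0.273, -0.01, 0.9], [1, 0.41, 0.316, -0.01, 1]]}}

```text
time_s: 8.88
ee_pos: [445.6, -25.1, 208.6]
ee_rot: [179.4, 0.1, 84.5]
force: [-0.6, 0.5, -0.6]
gripper_width: 15.5
```

```bash
python3 -c "
from g import *
rel([(444,73.5,190,63.2)])"
```

```text
t 8.88 p [445.6 -25.1 208.6] rpy [1.794e+02 1.000e-01 8.450e+01] w 15.5 F [-0.6  0.5 -0.6] q6 1
[ 0.196 -0.023  0.037] turn 0.473
```

Call:
{"method": "arm_command", "body": {"targets": [[1, 0.05, -0.005, 0, 0.1], [1, 0.1, -0.011, 0, 0.25], [1, 0.14, -0.016, 0, 0.35], [1, 0.17, -0.02, 0, 0.43], [1, 0.185, -0.022, 0, 0.473], [1, 0.195, -0.023, 0, 0.473], [1, 0.196, -0.023, 0, 0.473], [1, 0.196, -0.023, 0, 0.473]]}}

```text
time_s: 9.55
ee_pos: [443.0, 73.3, 207.3]
ee_rot: [179.5, 0.0, 63.3]
force: [0.5, -1.5, -0.1]
gripper_width: 15.6
```

```bash
python3 -c "
from h import *
from g import *
rel([(444,73.5,150,63.2),(444,73.5,102,63.2)])
a=env.grab_frame('scene')[110:250,230:400,::-1];b=env.grab_frame('top')[190:330,180:350,::-1]
cv2.imwrite('pics/m6.png',cv2.resize(np.hstack([a,b]),(800,330),interpolation=2))
rel([(444,73.5,150,63.2),(444,73.5,102,63.2)])
"
```

```text
t 9.55 p [443.   73.3 207.3] rpy [179.5   0.   63.3] w 15.6 F [ 0.5 -1.5 -0.1] q6 35
[0.001 0.001 0.115] turn 0.001
[ 0.001 -0.     0.211] turn 0.001
t 9.65 p [443.3  72.9 207.8] rpy [179.5  -0.   63.2] w 15.7 F [-0.2 -0.9 -0.1] q6 35
[ 0.002 -0.     0.116] turn -0.001
[ 0.001 -0.001  0.212] turn -0.001
```

View pics/m6.png

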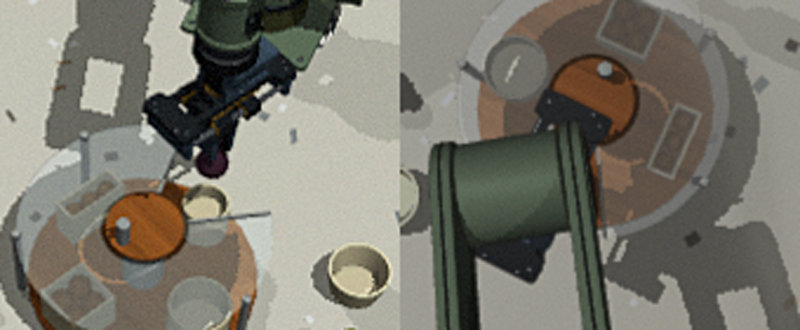

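Call:
{"method": "arm_command", "body": {"targets": [[1, 0.002, 0, 0.02, 0], [1, 0.002, 0, 0.05, 0], [1, 0.002, 0, 0.08, 0], [1, 0.002, 0, 0.11, 0], [1, 0.002, 0, 0.14, 0], [1, 0.002, 0, 0.16, 0], [1, 0.002, 0, 0.175, 0], [1, 0.002, 0, 0.18, 0]]}}

```text
time_s: 10.32
ee_pos: [443.9, 72.9, 116.7]
ee_rot: [179.6, 0.0, 63.1]
force: [0.6, -0.4, -1.4]
gripper_width: 15.5
```

```bash
python3 -c "
from h import *
from g import *
rel([(444,73,102,63.2)])
a=env.grab_frame('scene')[130:230,270:370,::-1]
cv2.imwrite('pics/m7.png',cv2.resize(a,(600,600),interpolation=2))
"
```

```text
t 10.32 p [443.9  72.9 116.7] rpy [179.6   0.   63.1] w 15.5 F [ 0.6 -0.4 -1.4] q6 35
[ 0.    -0.     0.029] turn -0.001
```

View pics/m7.png

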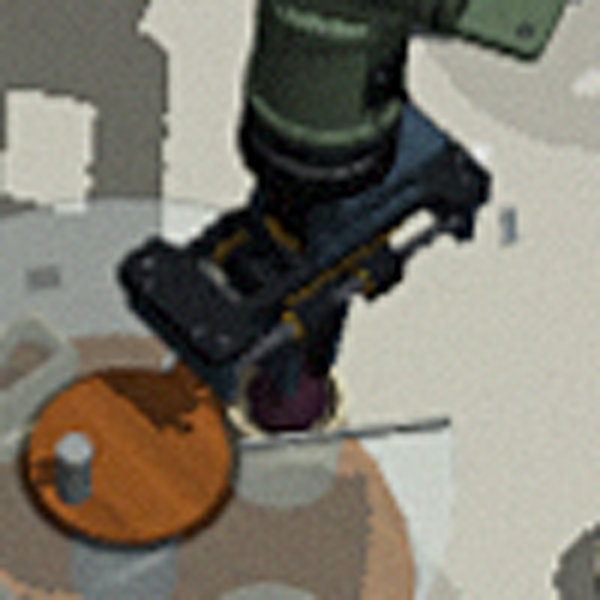

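The fig is centred over the cream rim at (288,405). From here I lower it slowly.

Call:
{"method": "arm_command", "body": {"targets": [[1, 0, 0, 0.005, 0], [1, 0, 0, 0.01, 0], [1, 0, 0, 0.015, 0], [1, 0, 0, 0.02, 0], [1, 0, 0, 0.024, 0], [1, 0, 0, 0.026, 0], [1, 0, 0, 0.026, 0]]}}

```text
time_s: 10.95
ee_pos: [444.1, 72.9, 103.7]
ee_rot: [179.6, 0.0, 63.1]
force: [-0.5, 0.8, -0.7]
gripper_width: 15.9
```

Call:
{"method": "arm_command", "body": {"targets": [[1, 0, 0, 0.001, 0], [1, 0, 0, 0.002, 0], [1, 0, 0, 0.003, 0], [1, 0, 0, 0.003, 0]]}}

```text
time_s: 11.28
ee_pos: [444.1, 73.0, 102.3]
ee_rot: [179.6, 0.0, 63.1]
force: [-0.1, -0.9, -0.9]
gripper_width: 16.0
```

Call:
{"method": "arm_command", "body": {"targets": [[1, 0, 0, 0.001, 0], [1, 0, 0, 0.002, 0], [1, 0, 0, 0.002, 0]]}}

```text
time_s: 11.53
ee_pos: [444.4, 73.2, 102.1]
ee_rot: [179.5, -0.0, 63.1]
force: [-2.0, -0.2, 6.6]
gripper_width: 15.5
```

Contact reads about 7 N, so the fig is on the floor. I release it and rise.

Call:
{"method": "arm_command", "body": {"targets": [[0.75, 0, 0, -0.001, 0], [0.65, 0, 0, -0.001, 0], [0.5, 0, 0, -0.001, 0], [0.5, 0, 0, -0.001, 0], [0.5, 0, 0, -0.02, 0], [0.5, 0, 0, -0.08, 0], [0.5, 0, 0, -0.14, 0], [0.5, 0, 0, -0.21, 0]]}}

```text
time_s: 12.2
ee_pos: [442.6, 73.4, 207.1]
ee_rot: [179.7, 0.1, 63.1]
force: [1.1, 0.7, 0.6]
gripper_width: 45.2
```

```bash
python3 -c "
from h import *
from g import *
rel([(576,9.5,205,18),(576,9.5,205,-26.8)])
a=env.grab_frame('scene')[130:230,250:350,::-1]
cv2.imwrite('pics/m8.png',cv2.resize(a,(600,600),interpolation=2))
"
```

```text
t 12.20 p [442.6  73.4 207.1] rpy [1.797e+02 1.000e-01 6.310e+01] w 45.2 F [1.1 0.7 0.6] q6 35
[0.007 0.296 0.006] turn 1.003
[0.007 0.296 0.006] turn 1.999
```

View pics/m8.png

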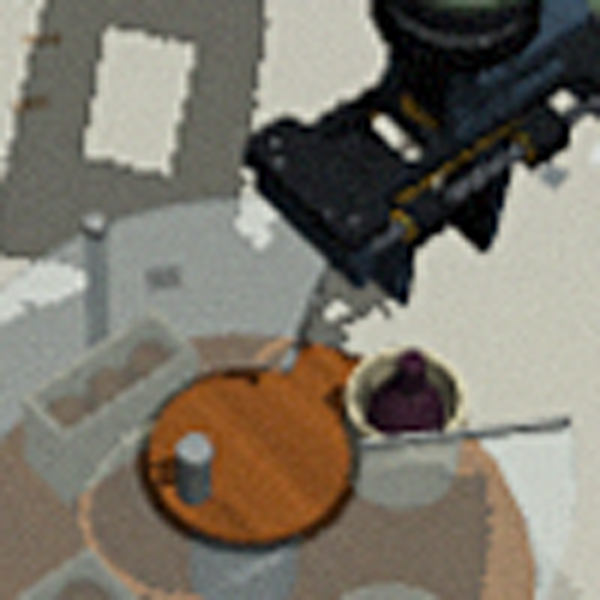

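The fig stands upright in the small well, at (410,395). Back to the crank.

Call:
{"method": "arm_command", "body": {"targets": [[0.4, 0.007, 0.296, 0.005, 1], [0.4, 0.007, 0.296, 0.005, 1], [0.4, 0.007, 0.296, 0.005, 1], [0.4, 0.007, 0.296, 0.005, 1], [0.4, 0.007, 0.296, 0.005, 1], [0.4, 0.007, 0.296, 0.005, 1], [0.4, 0.007, 0.296, 0.005, 1]]}}

```text
time_s: 12.83
ee_pos: [581.1, 9.9, 213.8]
ee_rot: [179.6, -0.9, 17.8]
force: [-0.3, -0.2, -0.8]
gripper_width: 54.6
```

```bash
python3 -c "
from g import *
rel([(575.5,9.9,205,-26.8),(575.5,9.9,145,-26.8)])"
```

```text
t 12.83 p [581.1   9.9 213.8] rpy [179.6  -0.9  17.8] w 54.6 F [-0.3 -0.2 -0.8] q6 72
[-0.011 -0.004  0.017] turn 0.992
[-0.013 -0.004  0.137] turn 0.992
```

Call:
{"method": "arm_command", "body": {"targets": [[0.4, -0.011, -0.004, 0.01, 0.992], [0.4, -0.011, -0.004, 0.017, 0.992], [0.4, -0.011, -0.004, 0.017, 0.992], [0.4, -0.011, -0.004, 0.017, 0.992], [0.4, -0.012, -0.004, 0.04, 0.992], [0.4, -0.012, -0.004, 0.08, 0.992], [0.4, -0.013, -0.004, 0.12, 0.992], [0.4, -0.013, -0.004, 0.133, 0.992]]}}

```text
time_s: 13.5
ee_pos: [573.5, 9.6, 143.9]
ee_rot: [-179.8, -0.7, -26.9]
force: [-0.7, 0.7, -1.1]
gripper_width: 54.9
```

```bash
python3 -c "
from g import *
rel([(575.5,9.9,145,-26.8)])"
```

```text
t 13.50 p [573.5   9.6 143.9] rpy [-179.8   -0.7  -26.9] w 54.9 F [-0.7  0.7 -1.1] q6 117
[ 0.003 -0.002 -0.002] turn -0.001
```

Call:
{"method": "arm_command", "body": {"targets": [[0.5, 0.003, -0.002, -0.002, 0], [0.7, 0.003, -0.002, -0.002, 0], [1, 0.003, -0.002, -0.002, 0], [1, 0.003, -0.002, -0.002, 0], [1, 0.003, -0.002, -0.002, 0], [1, 0.003, -0.002, -0.002, 0], [1, 0.003, -0.002, -0.002, 0]], "squeeze": 20}}

```text
time_s: 14.08
ee_pos: [575.5, 9.1, 145.8]
ee_rot: [-179.8, -0.8, -26.8]
force: [-1.5, -2.9, 3.4]
gripper_width: 17.4
```

```bash
sed -i 's/^C=.*/C=np.array([540.6,27.0])/' g.py; python3 -c "
from g import *
arc(8,4.5)"
```

```text
ang -27.2 r 39.2
t 14.08 p [575.5   9.1 145.8] rpy [-179.8   -0.8  -26.8] w 17.4 F [-1.5 -2.9  3.4] q6 117
[-0.002 -0.006  0.002] turn -0.100
[-0.004 -0.012  0.002] turn -0.200
[-0.007 -0.017  0.002] turn -0.300
[-0.01  -0.022  0.002] turn -0.400
[-0.012 -0.028  0.002] turn -0.500
[-0.014 -0.033  0.002] turn -0.600
[-0.017 -0.038  0.002] turn -0.700
[-0.02  -0.042  0.002] turn -0.800
```

Call:
{"method": "arm_command", "body": {"targets": [[1, 0, -0.006, 0, -0.1], [1, -0.001, -0.012, 0, -0.2], [1, -0.003, -0.018, 0, -0.3], [1, -0.005, -0.023, 0, -0.4], [1, -0.007, -0.029, 0, -0.5], [1, -0.009, -0.034, 0, -0.6], [1, -0.012, -0.039, 0, -0.7], [1, -0.016, -0.044, 0, -0.8]]}}

```text
time_s: 14.75
ee_pos: [578.4, 32.0, 145.9]
ee_rot: [179.6, -0.7, 9.4]
force: [0.2, -3.8, -0.8]
gripper_width: 17.7
```

```bash
python3 -c "
from g import *
arc(8,4.5)"
```

```text
ang 7.5 r 38.1
t 14.75 p [578.4  32.  145.9] rpy [179.6  -0.7   9.4] w 17.7 F [ 0.2 -3.8 -0.8] q6 83
[-0.001 -0.006  0.002] turn -0.100
[-0.003 -0.012  0.002] turn -0.200
[-0.005 -0.017  0.002] turn -0.300
[-0.007 -0.023  0.001] turn -0.400
[-0.009 -0.028  0.001] turn -0.500
[-0.011 -0.033  0.001] turn -0.600
[-0.014 -0.038  0.001] turn -0.700
[-0.017 -0.043  0.001] turn -0.800
```

Call:
{"method": "arm_command", "body": {"targets": [[1, -0.001, -0.006, 0, -0.1], [1, -0.002, -0.012, 0, -0.2], [1, -0.003, -0.018, 0, -0.3], [1, -0.005, -0.023, 0, -0.4], [1, -0.007, -0.029, 0, -0.5], [1, -0.009, -0.034, 0, -0.6], [1, -0.012, -0.039, 0, -0.7], [1, -0.016, -0.044, 0, -0.8]]}}

```text
time_s: 15.42
ee_pos: [567.3, 52.7, 145.8]
ee_rot: [179.3, -0.5, 45.6]
force: [1.8, -0.6, -0.4]
gripper_width: 17.4
```

```bash
python3 -c "
from g import *
arc(8,4.5,to=62.2)"
```

```text
ang 44.0 r 37.1
t 15.42 p [567.3  52.7 145.8] rpy [179.3  -0.5  45.6] w 17.4 F [ 1.8 -0.6 -0.4] q6 49
[-0.001 -0.006  0.002] turn -0.100
[-0.002 -0.012  0.002] turn -0.200
[-0.003 -0.017  0.001] turn -0.300
[-0.005 -0.022  0.001] turn -0.400
[-0.005 -0.023  0.001] turn -0.405
[-0.005 -0.023  0.001] turn -0.405
[-0.005 -0.023  0.001] turn -0.405
[-0.005 -0.023  0.001] turn -0.405
```

Call:
{"method": "arm_command", "body": {"targets": [[1, -0.001, -0.006, 0, -0.1], [1, -0.002, -0.012, 0, -0.2], [1, -0.003, -0.017, 0, -0.3], [1, -0.004, -0.022, 0, -0.38], [1, -0.004, -0.022, 0, -0.38], [1, -0.004, -0.022, 0, -0.38]]}}

```text
time_s: 15.92
ee_pos: [557.7, 59.3, 145.8]
ee_rot: [179.2, -0.2, 62.6]
force: [-1.3, 0.2, 1.2]
gripper_width: 17.5
```

Call:
{"method": "arm_command", "body": {"targets": [[0.7, 0, 0, 0, 0], [0.5, 0, 0, 0, 0], [0.4, 0, 0, 0, 0], [0.4, 0, 0, -0.02, 0], [0.4, 0, 0, -0.08, 0], [0.4, 0, 0, -0.15, 0], [0.4, 0, 0, -0.16, 0]]}}

```text
time_s: 16.5
ee_pos: [559.9, 59.8, 232.6]
ee_rot: [178.6, -0.6, 62.6]
force: [1.3, 0.0, 0.2]
gripper_width: 54.6
```

```bash
python3 -c "
from h import *
from g import *
rel([(576,314.5,225,63),(576,314.5,225,108)])
for n in('scene','top'): cv2.imwrite(f'pics/{n}9raw.png',env.grab_frame(n)[:,:,::-1])
a=cv2.imread('pics/scene9raw.png')[150:280,215:355];b=cv2.imread('pics/top9raw.png')[165:295,190:330]
cv2.imwrite('pics/m9.png',cv2.resize(np.hstack([a,b]),(800,371),interpolation=2))
"
```

```text
t 16.50 p [559.9  59.8 232.6] rpy [178.6  -0.6  62.6] w 54.6 F [1.3 0.  0.2] q6 33
[ 0.467 -0.206  0.015] turn -0.010
[ 0.467 -0.206  0.015] turn -1.010
```

View pics/m9.png

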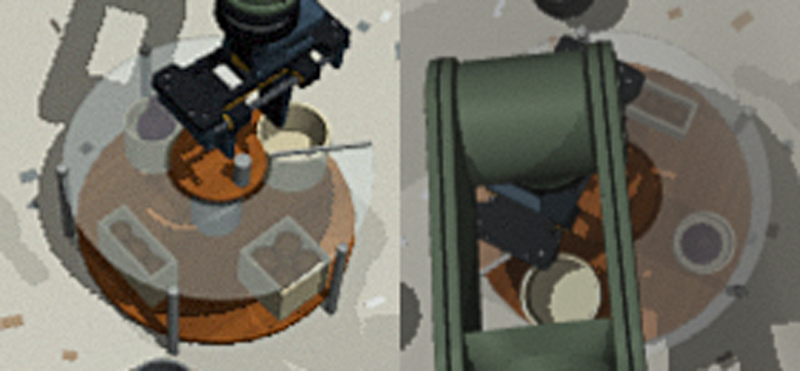

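The deep round well is in the gap, at top crop (562,290), and the fig is still upright in its well at top crop (703,243). On to the pear.

Call:
{"method": "arm_command", "body": {"targets": [[0.4, 0.467, -0.206, 0.015, 0], [0.4, 0.467, -0.206, 0.015, 0], [0.4, 0.467, -0.206, 0.015, 0], [0.4, 0.467, -0.206, 0.015, 0], [0.4, 0.467, -0.206, 0.04, 0], [0.4, 0.467, -0.206, 0.08, 0], [0.4, 0.467, -0.206, 0.11, 0], [0.4, 0.467, -0.206, 0.14, 0]]}}

```text
time_s: 17.27
ee_pos: [573.9, 317.2, 154.4]
ee_rot: [179.1, -0.3, 62.8]
force: [-0.0, -0.8, 0.4]
gripper_width: 54.9
```

```bash
python3 -c "
from h import *
from g import *
rel([(576,314.5,92,63)])
for n in('scene','top'): cv2.imwrite(f'pics/{n}10raw.png',env.grab_frame(n)[:,:,::-1])
a=cv2.imread('pics/scene10raw.png')[150:300,280:420];b=cv2.imread('pics/top10raw.png')[150:300,190:330]
cv2.imwrite('pics/m10.png',cv2.resize(np.hstack([a,b]),(800,428),interpolation=2))
rel([(576,314.5,92,63)])
"
```

```text
t 17.27 p [573.9 317.2 154.4] rpy [179.1  -0.3  62.8] w 54.9 F [-0.  -0.8  0.4] q6 56
[-0.003  0.004  0.125] turn -0.005
t 17.37 p [572.8 313.7 153.4] rpy [179.2   0.   62.7] w 54.5 F [-0.3 -0.6 -0.3] q6 56
[0.004 0.003 0.123] turn -0.008
```

View pics/m10.png

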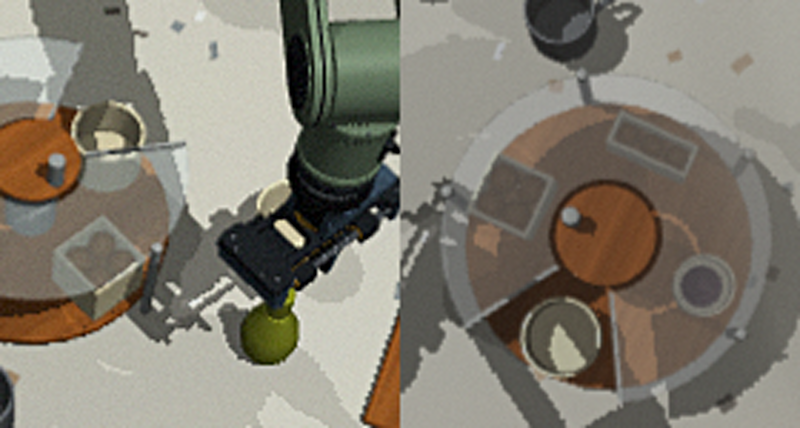

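Call:
{"method": "arm_command", "body": {"targets": [[0.4, 0.003, 0.003, 0.04, 0], [0.4, 0.003, 0.003, 0.08, 0], [0.4, 0.003, 0.003, 0.11, 0], [0.4, 0.003, 0.003, 0.123, 0], [0.4, 0.003, 0.003, 0.123, 0], [0.6, 0.003, 0.003, 0.123, 0], [1, 0.003, 0.003, 0.123, 0], [1, 0.003, 0.003, 0.123, 0]], "squeeze": 15}}

```text
time_s: 18.03
ee_pos: [576.4, 314.2, 93.5]
ee_rot: [179.2, -0.1, 62.6]
force: [-0.3, -0.3, -0.4]
gripper_width: 37.6
```

Call:
{"method": "arm_command", "body": {"targets": [[1, 0, 0, 0, 0], [1, 0, 0, 0, 0], [1, 0, 0, 0, 0]]}}

```text
time_s: 18.28
ee_pos: [576.8, 314.6, 94.6]
ee_rot: [179.1, -0.2, 62.6]
force: [-0.2, 0.3, 4.5]
gripper_width: 26.0
```

```bash
python3 -c "
from h import *
from g import *
rel([(444,73.5,220,63)])
print(onz('top',(190+162/2.857-.3,150+338/2.857-.3),85),onz('scene',(280+108/2.857-.3,150+130/2.857-.3),85))
k,e=tri((280+57/2.857-.3,150+157/2.857-.3),(190+170/2.857-.3,150+215/2.857-.3));print('knob',k,e)
"
```

```text
t 18.28 p [576.8 314.6  94.6] rpy [179.1  -0.2  62.6] w 26.0 F [-0.2  0.3  4.5] q6 56
[-0.55  -0.01  -0.253] turn -0.008
[443.60526444  71.16419962  85.        ] [440.59093973  74.07174868  85.        ]
knob [557.99104643  57.64058791 182.97891339] 2.540034828720833
```

Call:
{"method": "arm_command", "body": {"targets": [[1, 0, 0, 0, 0], [1, 0, 0, -0.015, 0], [1, 0, 0, -0.05, 0], [1, 0, 0, -0.11, 0], [1, 0, 0, -0.18, 0], [1, 0, 0, -0.25, 0], [1, 0, 0, -0.31, 0], [1, 0, 0, -0.33, 0]]}}

```text
time_s: 18.95
ee_pos: [575.9, 316.2, 265.5]
ee_rot: [178.8, -0.6, 62.6]
force: [0.8, 0.8, -0.7]
gripper_width: 25.7
```

```bash
python3 -c "
from h import *
from g import *
rel([(443,73.5,262,63)])
s=env.grab_frame('scene')[:,:,::-1];t=env.grab_frame('top')[:,:,::-1]
cv2.imwrite('pics/scene11raw.png',s);cv2.imwrite('pics/top11raw.png',t)
a=np.hstack([cv2.resize(s[150:250,280:380],(400,400),interpolation=2),cv2.resize(t[230:310,210:290],(400,400),interpolation=2)])
cv2.imwrite('pics/m11.png',a)
cv2.imwrite('pics/m11b.png',cv2.resize(s[60:300,270:510],(600,600),interpolation=2))
"
```

```text
t 18.95 p [575.9 316.2 265.5] rpy [178.8  -0.6  62.6] w 25.7 F [ 0.8  0.8 -0.7] q6 56
[-0.553 -0.013  0.001] turn -0.008
```

View pics/m11.png

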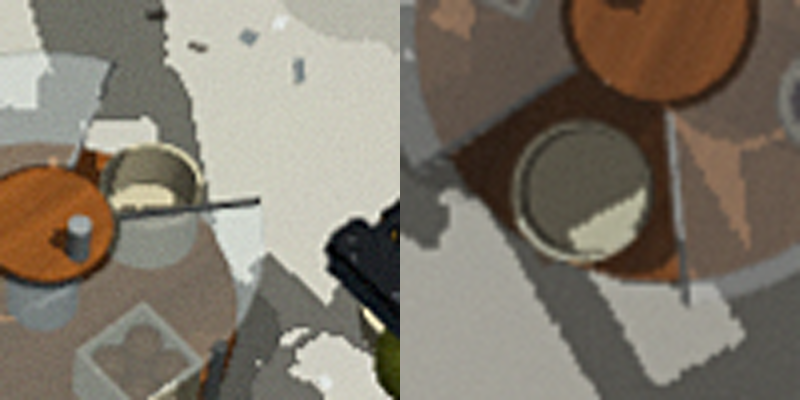

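View pics/m11b.png

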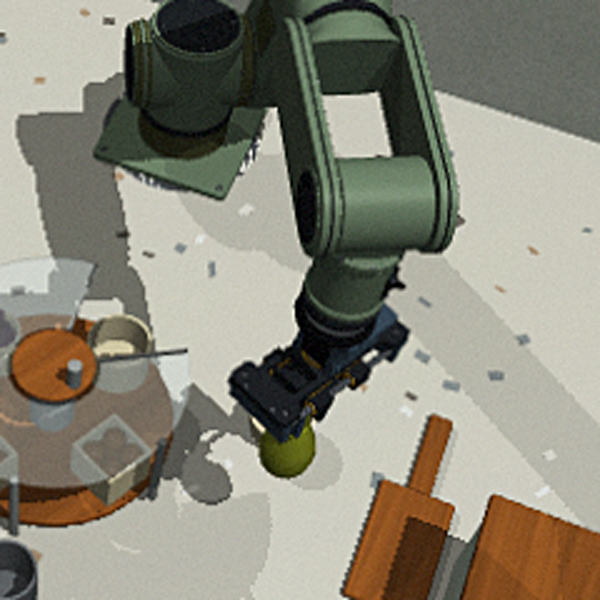

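```bash
python3 -c "
from h import *
print(onz('top',(246,268.2),85),onz('scene',(317.9,196.4),85), proj('top',[(443.2,75.1,85)]),proj('scene',[(443.2,75.1,85)]))
"
```

```text
[443.0692649   72.33311738  85.        ] [444.28029909  76.90791739  85.        ] [[245.04265951 268.17108613]] [[317.49362537 195.9414128 ]]
```

Call:
{"method": "arm_command", "body": {"targets": [[1, -0.02, 0, 0.001, 0], [1, -0.06, -0.001, 0.001, 0], [1, -0.11, -0.003, 0.001, 0], [1, -0.17, -0.004, 0.001, 0], [1, -0.23, -0.005, 0.001, 0], [1, -0.29, -0.007, 0.001, 0], [1, -0.35, -0.008, 0.001, 0], [1, -0.4, -0.01, 0.001, 0]]}}

```text
time_s: 19.72
ee_pos: [475.4, 137.8, 256.7]
ee_rot: [179.2, -0.1, 62.6]
force: [-0.7, 0.4, -1.1]
gripper_width: 25.4
```

```bash
python3 -c "
from g import *
rel([(443,73,255,63)])"
```

```text
t 19.72 p [475.4 137.8 256.7] rpy [ 1.792e+02 -1.000e-01  6.260e+01] w 25.4 F [-0.7  0.4 -1.1] q6 43
[-0.145  0.002  0.003] turn -0.008
```

Call:
{"method": "arm_command", "body": {"targets": [[1, -0.05, 0, 0, 0], [1, -0.09, 0.001, 0, 0], [1, -0.12, 0.002, 0, 0], [1, -0.135, 0.002, 0, 0], [1, -0.142, 0.002, 0, 0], [1, -0.144, 0.002, 0, 0], [1, -0.144, 0.002, 0, 0], [1, -0.144, 0.002, 0, 0]]}}

```text
time_s: 20.38
ee_pos: [443.4, 73.9, 256.2]
ee_rot: [179.2, -0.1, 62.7]
force: [-0.0, 0.7, -1.0]
gripper_width: 25.5
```

```bash
python3 -c "
from h import *
from g import *
s=env.grab_frame('scene')[:,:,::-1];t=env.grab_frame('top')[:,:,::-1]
rel([(443.6,73.7,150,63),(443.6,73.7,125,63)])
a=np.hstack([cv2.resize(s[130:230,270:370],(400,400),interpolation=2),cv2.resize(t[200:300,190:290],(400,400),interpolation=2)])
cv2.imwrite('pics/m12.png',a)
"
```

```text
t 20.48 p [443.4  73.9 256.4] rpy [ 1.792e+02 -1.000e-01  6.270e+01] w 26.1 F [-0.4 -0.5 -1.5] q6 36
[-0.001 -0.002  0.213] turn -0.007
[-0.001 -0.003  0.263] turn -0.007
```

View pics/m12.png

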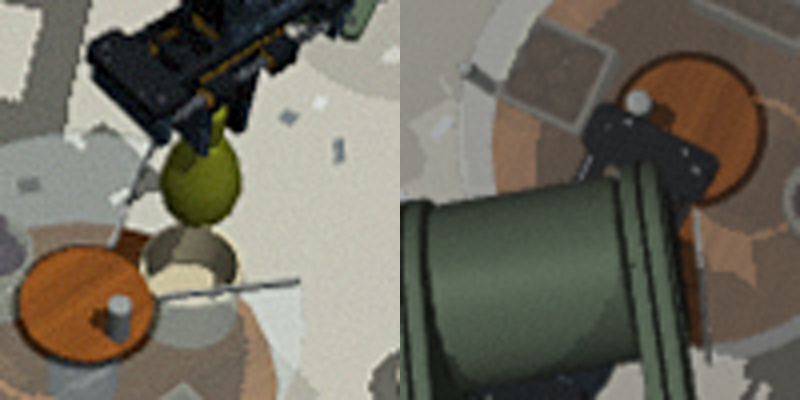

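Call:
{"method": "arm_command", "body": {"targets": [[1, 0, 0, 0.02, 0], [1, 0, 0, 0.05, 0], [1, -0.001, -0.001, 0.08, 0], [1, -0.001, -0.001, 0.11, 0], [1, -0.001, -0.002, 0.13, 0], [1, -0.001, -0.002, 0.14, 0], [1, -0.001, -0.002, 0.14, 0]]}}

```text
time_s: 21.07
ee_pos: [442.3, 73.7, 184.8]
ee_rot: [179.4, 0.0, 62.7]
force: [0.4, -0.7, -1.7]
gripper_width: 25.9
```

```bash
python3 -c "
from h import *
from g import *
s=env.grab_frame('scene')[:,:,::-1]
rel([(443.3,73.9,150,63),(443.3,73.9,127,63)])
cv2.imwrite('pics/m13.png',cv2.resize(s[150:230,280:360],(560,560),interpolation=2))
"
```

```text
t 21.12 p [443.   73.8 185.8] rpy [179.3  -0.   62.7] w 25.4 F [-0.5 -0.2 -1.8] q6 36
[ 0.    -0.001  0.072] turn -0.007
[ 0.    -0.001  0.118] turn -0.007
```

View pics/m13.png

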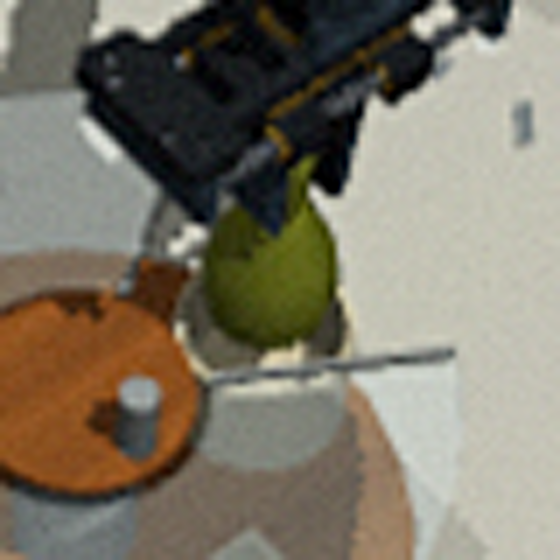

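The pear (270,270) is centred over the deep well, whose rim spans x 178–350. I keep lowering.

Call:
{"method": "arm_command", "body": {"targets": [[1, 0, -0.001, 0.015, 0], [1, 0, -0.001, 0.035, 0], [1, 0, -0.001, 0.055, 0], [1, 0, -0.001, 0.075, 0], [1, 0, -0.001, 0.09, 0], [1, 0, -0.001, 0.1, 0], [1, 0, -0.001, 0.105, 0], [1, 0, -0.001, 0.108, 0]]}}

```text
time_s: 21.78
ee_pos: [443.4, 73.8, 131.7]
ee_rot: [179.3, -0.1, 62.7]
force: [-0.2, -0.7, -1.6]
gripper_width: 25.9
```

Call:
{"method": "arm_command", "body": {"targets": [[1, 0, 0, 0.003, 0], [1, 0, 0, 0.006, 0], [1, 0, 0, 0.009, 0], [1, 0, 0, 0.011, 0], [1, 0, 0, 0.011, 0]]}}

```text
time_s: 22.2
ee_pos: [443.3, 73.7, 126.1]
ee_rot: [179.3, -0.0, 62.7]
force: [-0.7, 0.4, -1.2]
gripper_width: 25.7
```

Call:
{"method": "arm_command", "body": {"targets": [[1, 0, 0, 0.001, 0], [1, 0, 0, 0.003, 0], [1, 0, 0, 0.003, 0]]}}

```text
time_s: 22.45
ee_pos: [443.5, 73.7, 124.7]
ee_rot: [179.3, -0.1, 62.7]
force: [0.9, -0.2, -1.3]
gripper_width: 25.9
```

Call:
{"method": "arm_command", "body": {"targets": [[1, 0, 0, 0.001, 0], [1, 0, 0, 0.002, 0], [1, 0, 0, 0.002, 0]]}}

```text
time_s: 22.7
ee_pos: [443.9, 73.9, 124.6]
ee_rot: [179.2, -0.1, 62.7]
force: [-1.0, -0.5, 5.7]
gripper_width: 25.6
```

The wrist force went from -1.3 to +5.7 N, so the pear is on the floor. I release it and rise.

Call:
{"method": "arm_command", "body": {"targets": [[0.66, 0, 0, -0.001, 0], [0.6, 0, 0, -0.001, 0], [0.5, 0, 0, -0.001, 0], [0.4, 0, 0, -0.001, 0], [0.4, 0, 0, -0.02, 0], [0.4, 0, 0, -0.06, 0], [0.4, 0, 0, -0.12, 0], [0.4, 0, 0, -0.18, 0]]}}

```text
time_s: 23.37
ee_pos: [442.2, 74.3, 215.7]
ee_rot: [179.3, -0.1, 62.7]
force: [1.5, -0.0, -0.7]
gripper_width: 54.4
```

Call:
{"method": "arm_command", "body": {"targets": [[0.4, 0.1, 0, -0.06, 0], [0.4, 0.2, 0, -0.06, 0], [0.4, 0.35, 0, -0.06, 0], [0.4, 0.35, 0, -0.06, 0], [0.4, 0.35, 0, -0.06, 0], [0.4, 0.35, 0, -0.06, 0]]}}

```text
time_s: 23.87
ee_pos: [523.5, 233.1, 245.8]
ee_rot: [179.3, -0.1, 62.9]
force: [-0.6, -0.4, 0.1]
gripper_width: 54.6
```

```bash
python3 -c "
from h import *
from g import *
s=env.grab_frame('scene')[:,:,::-1];t=env.grab_frame('top')[:,:,::-1]
cv2.imwrite('pics/scene14raw.png',s);cv2.imwrite('pics/top14raw.png',t)
rel([(443.3,73.9,150,63)])
cv2.imwrite('pics/m14.png',np.hstack([cv2.resize(s[150:270,220:340],(400,400),interpolation=2),cv2.resize(t[175:295,195:315],(400,400),interpolation=2)]))
cv2.imwrite('pics/m14b.png',cv2.resize(s,(800,600)))
"
```

```text
t 23.97 p [521.7 229.8 245.8] rpy [179.3   0.   62.7] w 54.6 F [-0.5 -1.  -0.2] q6 50
[-0.349  0.001  0.192] turn -0.006
```

View pics/m14.png

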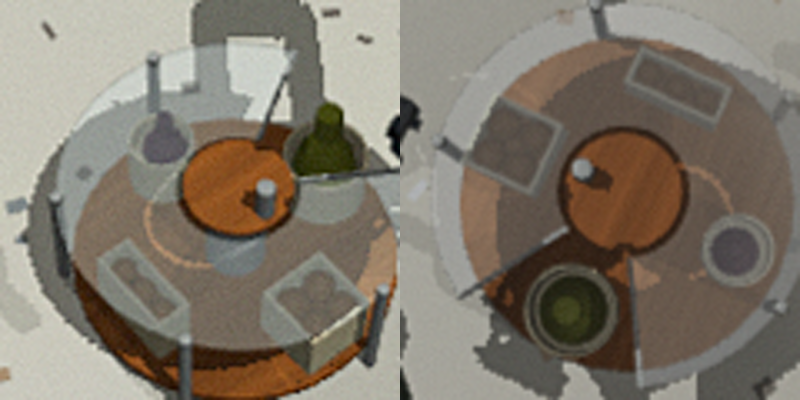

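View pics/m14b.png

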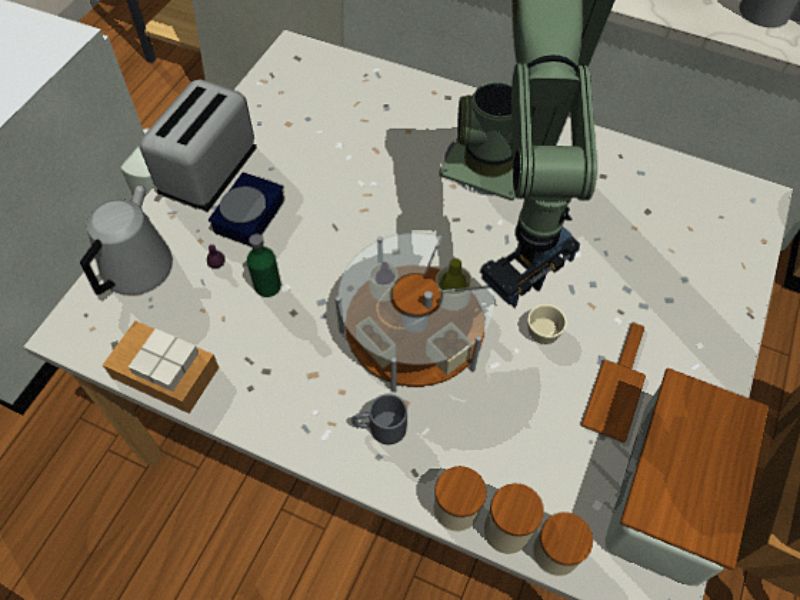

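```bash
python3 -c "
from h import *
print(tri((318.4,182.1),(245.1,267.1)))
from workcell import env
print(env.state()['qvel'].round(1)); print(env.job_done())
"
```

```text
(array([445.52113221,  71.51785478, 159.66408093]), np.float64(3.4617538701180464))
[-1.6 -1.3  1.5 -0.2 -0.1  0. ]
the job is handed in; nothing more can be done
None
```

Both fruits are in place and I handed the job in at about 24 s of the 72 s allowed; the hand-in gives no verdict.

I cranked the small round well into the gap and set the fig in it. Then I cranked the deep round well into the gap and set the pear in that. Each fruit was lowered slowly to about 6–7 N of floor contact, then released.

**What the last checks showed:**
- **Fruits:** the final pictures show the pear upright in the deep well, facing the gap, and the fig upright in the small well.
- **Well positions:** before loading, each well measured within about 3 mm of the gap's middle.
- **Bystanders:** every one I could see in the final scene view looks where it started. I judged this by eye and did not measure it.
- **Arm:** the gripper is open and well clear of everything.

**Disagreements:**
- **Pear height:** the last rough measurement put the pear's top at 160 mm, about 8 mm above the expected 152 mm. The two camera rays missed each other by 3.5 mm, so I put it down to reading error. The same kind of reading on the knob was 6 mm high, and the wrist force showed floor contact at the expected height.
- **Turning centre:** the camera and the crank motion put it about 2.5 mm apart, which is within the tolerances.

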